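Open the blue-capped solvent tin

TASK

The brushes need washing, so open the tin with the blue cap: press its safety cap down firmly and, while it is held down, turn it anticlockwise (seen from above) as far as it goes, then let go so that it springs up, open. Leave the red and the yellow caps closed.

Things in the scene. Friction and masses are not known exactly. Their poses are not given: they have to be found in the camera images.
- blue_cap (a point): Centre of the top of the blue cap, the one to open: round, ribbed, upright, 54 mm across, 26 mm tall, white stripe on top; its top is 214 mm above the table when closed. Captive: it never comes off. Grip it at any yaw. A white neck 36 mm wide is below it, then a tin (68 x 104 mm, top at 158 mm; 48 mm collar to 162 mm) fixed to the table. z is up; x, y turn with the cap.
- blue_turn (a joint): Turn of the blue cap, rad: 0 closed, plus is anticlockwise from above, stop at 1.13 (65 deg). Teeth block it unless it is pressed over 4 mm down (6 to 8 mm is good, 9 the stop); a spring pushes up with 8 N closed, 11 N at 4 mm, 14 N at 9 mm. Held down it turns easily. Let go beyond 0.89 (51 deg) it rises to 10 mm above closed, top at 224 mm; let go earlier it stays down, not open.
- red_cap (a point): Centre of the top of the red cap, closed, 214 mm above the table, on another tin of the same make and size. To be left closed. The three tins stand side by side in any order, caps 0.2 m or more apart.
- yellow_cap (a point): Centre of the top of the yellow cap, closed, 214 mm above the table, on another tin of the same make and size. To be left closed.

How it is judged:
By the outcome, as a careful person would: the job done as asked, in the order asked, and still so for the second after the job is handed in, with the robot touching nothing.
It also fails if it takes over 29 s, if anything falls off the work surface, if the arm or the gripper's body presses on something with over 40 N, if the wrist force passes 120 N, or if a joint passes its speed limit or range.

ROBOT

A 7-joint arm with a two-finger parallel gripper is mounted at the origin on the work surface. World frame = base frame: x ahead of the robot, y to its left, z up, the work surface at z = 0. Lengths are in m, angles in rad, forces in N, time in s.
With the tool pointing down it reaches from about 0.425 to 1.025 m from the base axis. Payload 9.4 kg.
Tool frame: the origin (TCP) lies between the finger pads; the fingertips stand 8 mm ahead of it and the grasp point (between the pads) lies 11 mm behind it (manip.tips_ahead is the distance from the TCP to the fingertips, in m); z points along the fingers, y is the line along which they close (so a half turn about z gives the same grasp; the last joint's range is limited). The gripper opens to 85 mm and grips with 20 to 120 N. Pads are 22 mm wide; open, the fingers measure 114 mm over their backs; the gripper's body (76 mm by 85 mm) begins 54 mm behind the grasp point. The pads swing forward as they close: fully open they stand 13 mm farther back than shut.
Start: joints at [-1.318, 0.599, -0.003, 1.599, 0.002, 0.943, -0.08], TCP at [0.235, 0.686, 0.2] pointing down, gripper open.
Joint ranges: [-2.57, 2.57], [-0.35, 1.97], [-1.29, 1.29], [0.11, 2.56], [-1.05, 4.19], [0.11, 1.86], [-2.63, 2.63]. Speed limits (rad/s): [2.22, 2.22, 3.01, 3.01, 3.14, 3.14, 3.14].

INTERFACE

Orientations are given as a rotation vector (axis times angle).
In Python, from bench import telemetry, camera, job, manip gives the robot as it stands.
- The arm moves only by the shell command python3 -m inch 'ROWS' [OPENING] [FORCE]. ROWS is JSON, one flat list of numbers, 4 for each row, row after row: the shift along the tool's x, y, z in cm, then the turn about the tool's z in rad. A call has exactly 10 rows; each row shifts and turns the commanded pose from where the row before left it, along the tool's axes as they then stand; what a row does not reach is not made up. A row lasts 1/10 s, in which the tool goes at most 50 mm and 8.59 degrees, less where a joint would pass 70% of its speed; a pose out of reach is approached as far as the arm can. A call is refused whole if a number of a shift passes 5 or a number of a turn 0.15, either way. A call with a gripper value outside its range is refused whole. OPENING is the opening in per cent of the stroke, from 0 (shut) to 100 (fully open), set as the call begins (- or left out, the last holds). The fingers move at their own pace and stop on an object; FORCE is the grip in N (left out, the last holds). Time passes only in rows, so rows that do not move let the fingers close, or fill a call up. It gives the time, the measured TCP pose, the force, the opening and the grip force at its end, in the units of the state.
- telemetry.sense(): the state, without advancing time (a new reading comes with each control period).
- camera(name): name is "scene" or "top"; returns a dict with "image" (480x640x3 uint8, blue, green, red), "fx", "fy", "cx", "cy" (pixels), "extrinsics" (4x4, takes a point from camera to world coordinates). Camera axes: x right, y up, looking along -z (the intrinsics and any distortion apply to the point x, -y, -z); pixel columns grow to the right and rows downward; lengths in m; the calibration is good to about 2 mm. A picture is of the moment at which its call begins. There is no depth.
- job.finish_job(): hands the job in; it is judged then, once.
The state is a dict: "t": time; "joint_positions": joint angles; "qvel": joint speeds; "effort": joint torques, N m; "position": TCP position; "orientation": TCP orientation; "contact_force": force on the tool from outside, world axes, zero at the start; "ft_torque": the same for the moment, N m; "finger_gap": finger opening in m; "grasp_force": force on a finger pad.
Only numpy, scipy, OpenCV 4.12 (cv2) and the standard library are available. Lean on these libraries where they do the work, as an engineer would, in place of code of your own. Each camera call takes 0.05 s, during which the arm holds its last target. There are 200 camera calls.

## Working session

There is one attempt and no reset: what is moved stays moved. The work goes in short steps, Python scripts to look and compute and a shell command to move; the robot and the scene stay as the last step left them, time stands still between calls to the robot, and variables do not carry over. Pictures are saved under pics/ and viewed, at most 13 in all, crops included, and the job is handed in when it is done.

```bash
mkdir -p pics; python3 - <<'E'
from bench import telemetry,camera,manip
import cv2,numpy as np
s=telemetry.sense();print({k:np.round(v,3).tolist() for k,v in s.items()}, manip.tips_ahead)
for n in("top","scene"):
    c=camera(n);cv2.imwrite(f"pics/{n}0.png",c["image"])
    print(n,c["fx"],c["fy"],c["cx"],c["cy"],{k:v for k,v in c.items() if k not in("image","fx","fy","cx","cy")})
    h=cv2.cvtColor(c["image"],cv2.COLOR_BGR2HSV)
    for col,lo,hi in(("blue",100,130),("red",-1,8),("yellow",20,35)):
        m=((h[...,0]>=lo if lo>=0 else True)&(h[...,0]<=hi)&(h[...,1]>110)&(h[...,2]>60)).astype(np.uint8)
        k,_,st,ce=cv2.connectedComponentsWithStats(m)
        for i in range(1,k):
            if st[i,4]>100:
                E=np.array(c["extrinsics"]);u,v=ce[i]
                d=E[:3,:3]@[(u-c["cx"])/c["fx"],-(v-c["cy"])/c["fy"],-1];o=E[:3,3]
                print(col,st[i],ce[i].round(1),(o+d*(.214-o[2])/d[2]).round(3))
E
```

```text
{'t': 0.0, 'joint_positions': [-1.318, 0.6, -0.003, 1.6, 0.002, 0.943, -0.08], 'qvel': [0.001, 0.001, -0.001, -0.001, 0.0, -0.0, 0.0], 'effort': [0.001, -77.643, 1.565, -25.801, 0.012, 0.009, 0.0], 'position': [0.235, 0.685, 0.199], 'orientation': [-0.516, -3.099, 0.003], 'contact_force': [1.336, 0.123, -0.377], 'ft_torque': [0.011, 0.016, 0.016], 'grasp_force': 0.0, 'finger_gap': 0.086} 0.008
top 531.3725815646436 531.3725815646436 322.5344023877379 234.52225617289142 {'extrinsics': array([[ 0.02032452,  0.9829205 , -0.18290489,  0.34430561],
       [-0.9996748 ,  0.0227973 ,  0.01142682,  0.0140175 ],
       [ 0.0154014 ,  0.18261317,  0.9830642 ,  1.16573938],
       [ 0.        ,  0.        ,  0.        ,  1.        ]])}
blue [185 202  29  28 595] [198.6 216.1] [0.55  0.23  0.214]
blue [ 605  420   35   60 1424] [624.3 449.7] [ 0.16  -0.52   0.214]
red [233 120  53  12 378] [258.5 125.6] [0.728 0.128 0.214]
red [458 124  45  12 476] [479.7 129.4] [ 0.731 -0.292  0.214]
red [316 249  28  30 604] [329.2 264.1] [ 0.467 -0.01   0.214]
yellow [349 111  46  44 897] [371.6 132.1] [ 0.72
[... 2735 characters left out ...]
 [ 38.3 359.2] [ 0.842 -0.321  0.214]
yellow [537 353  70  33 539] [575.6 370.6] [0.671 0.402 0.214]
yellow [  0 360  41  17 120] [ 18.4 366.2] [ 0.859 -0.341  0.214]
yellow [  0 378  31  15 132] [ 13.6 385.5] [ 0.884 -0.327  0.214]
yellow [ 539  380   80   68 1522] [580.8 417.3] [0.737 0.401 0.214]
yellow [ 27 383  31  14 117] [ 42.1 390.5] [ 0.88  -0.285  0.214]
yellow [ 186  391   61   65 1789] [216.4 422.8] [ 0.86  -0.042  0.214]
yellow [  0 393  52  27 363] [ 22.5 408. ] [ 0.907 -0.294  0.214]
yellow [ 241  412   57   66 2561] [269.7 444.2] [0.868 0.032 0.214]
yellow [548 458  47  22 247] [566.2 474.5] [0.812 0.376 0.214]
yellow [  0 463  48  17 199] [ 18.8 472.5] [ 0.973 -0.244  0.214]
```

View pics/top0.png

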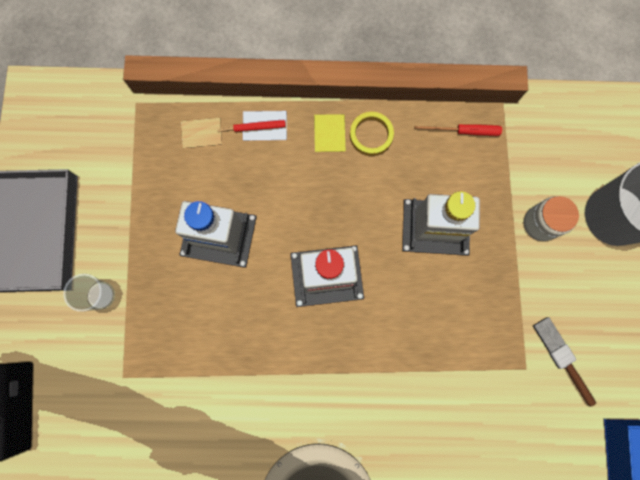

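View pics/scene0.png

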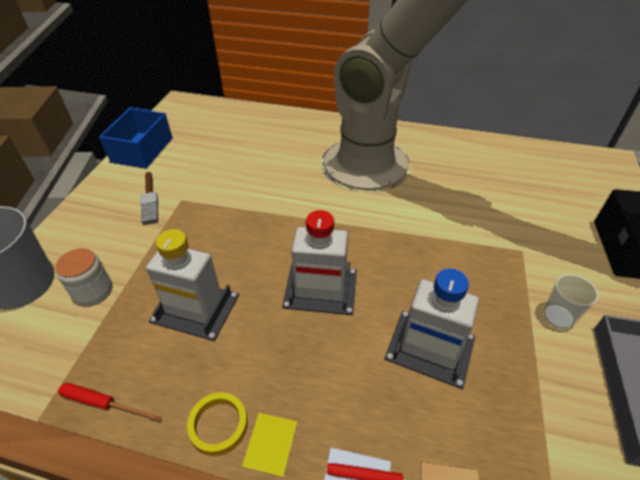

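The top view shows the blue cap at (199,216), the red at (329,264) and the yellow at (460,206). In the scene view, blue is at (451,285). Both rays put blue at about (0.553, 0.230), which is within reach and has the right size (29 px ≈ 54 mm). I'll raise the arm and go above it.

```bash
python3 -m inch '[0,0,-3.5,0, 0,0,-3.5,0, 0,0,-3.5,0, -2.8,-2.0,0,0, -2.8,-2.0,0,0, -2.8,-2.0,0,0, -2.8,-2.0,0,0, -2.8,-2.0,0,0, -2.8,-2.0,0,0, -2.8,-2.0,0,0]' 100 100
python3 -m inch '[-2.8,-2.0,0,0, -2.8,-2.0,0,0, -2.8,-2.0,0,0, -2.8,-2.0,0,0, -2.8,-2.0,0,0, -2.8,-2.0,0,0, -2.8,-2.0,0,0, -2.8,-2.0,0,0, -2.8,-2.0,0,0, 0,0,0,0]'
cat > look.py <<'E'
from bench import telemetry,camera
import cv2,numpy as np,sys
from scipy.spatial.transform import Rotation as R
# outline of the cap's top disc via rays at two views; error in tool axes
c=camera("scene");im=c["image"];h=cv2.cvtColor(im,cv2.COLOR_BGR2HSV)
E=np.array(c["extrinsics"]);o=E[:3,3]
m=((h[...,0]>=100)&(h[...,0]<=130)&(h[...,1]>110)&(h[...,2]>60)).astype(np.uint8)
m[:,:400]=0;m[:240]=0
k,_,st,ce=cv2.connectedComponentsWithStats(m);print(st[1:][st[1:,4]>50])
s=telemetry.sense();r=R.from_rotvec(s["orientation"])
p=np.array(s["position"]);print("t",s["t"],"tcp",p.round(4),"F",np.round(s["contact_force"],1),"M",np.round(s["ft_torque"],2),"gap",round(s["finger_gap"],4),"grip",s["grasp_force"],"j7",s["joint_positions"][6])
print(r.as_matrix().round(3).tolist())
cv2.imwrite(sys.argv[1],cv2.resize(im[130:400,340:640],None,fx=2,fy=2))
print("shift cm in tool to (.553,.230,.190):",(r.inv().apply(np.array([.553,.230,.190])-p)*100).round(2))
E
python3 look.py pics/a.png
```

```text
t: 1.1
position: [0.3755, 0.4885, 0.3045]
orientation: [-0.516, -3.099, 0.001]
contact_force: [0.6, -0.2, -0.1]
finger_gap: 0.0853
grasp_force: 0.0
t: 2.1
position: [0.5577, 0.2327, 0.3046]
orientation: [0.526, 3.096, -0.004]
contact_force: [0.2, -0.0, -0.2]
finger_gap: 0.0853
grasp_force: 0.0
[[434 269  34  33 804]
 [410 323  52  22 270]]
t 2.15 tcp [0.5561 0.2354 0.3044] F [ 0.5  0.2 -0.5] M [-0.04  0.07  0.  ] gap 0.0854 grip 0.0 j7 0.7890233041301513
[[-0.945, 0.328, -0.0], [0.328, 0.945, -0.001], [-0.0, -0.001, -1.0]]
shift cm in tool to (.553,.230,.190): [ 0.12 -0.6  11.44]
```

View pics/a.png

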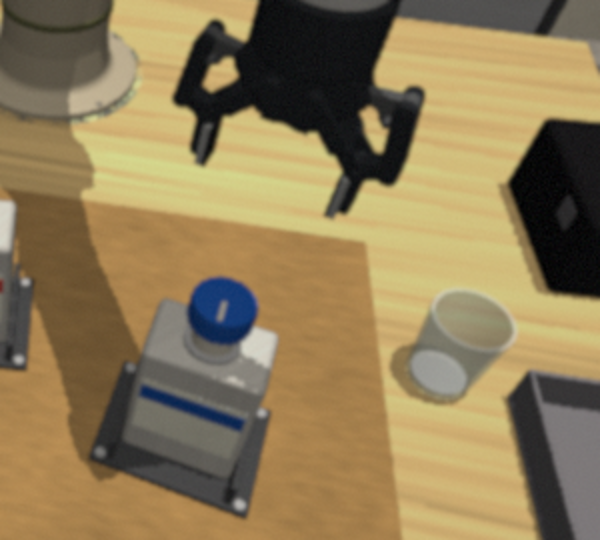

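```bash
python3 - <<'E'
from bench import camera
import numpy as np
for n,u,v in(("top",199,215.5),("scene",451,285.2)):
    c=camera(n);E=np.array(c["extrinsics"]);o=E[:3,3]
    d=E[:3,:3]@[(u-c["cx"])/c["fx"],-(v-c["cy"])/c["fy"],-1]
    for z in(.195,.201,.207,.214):print(n,z,(o+d*(z-o[2])/d[2]).round(4))
E
```

```text
top 0.195 [0.5556 0.2337 0.195 ]
top 0.201 [0.5543 0.2323 0.201 ]
top 0.207 [0.553 0.231 0.207]
top 0.214 [0.5515 0.2294 0.214 ]
scene 0.195 [0.5496 0.2339 0.195 ]
scene 0.201 [0.5546 0.233  0.201 ]
scene 0.207 [0.5596 0.2321 0.207 ]
scene 0.214 [0.5654 0.231  0.214 ]
```

The two views agree at the cap's mid-height (z = 0.201): centre (0.5545, 0.2327). I'll correct by -3 mm in tool y, descend and grip.

```bash
python3 -m inch '[0.05,-0.3,1.5,0, 0,0,1.5,0, 0,0,1.5,0, 0,0,1.5,0, 0,0,1.5,0, 0,0,1.5,0, 0,0,1.2,0, 0,0,1.2,0, 0,0,0,0, 0,0,0,0]' 100 100
python3 look.py pics/b.png
```

```text
t: 3.25
position: [0.5536, 0.2357, 0.1908]
orientation: [-0.515, -3.099, 0.0]
contact_force: [0.8, 0.0, 0.4]
finger_gap: 0.0855
grasp_force: 0.0
[[434 269  34  33 805]
 [410 323  52  22 265]]
t 3.3 tcp [0.5538 0.2357 0.1912] F [0.  0.4 0.1] M [0.02 0.02 0.01] gap 0.0851 grip 0.0 j7 0.8057158909818318
[[-0.946, 0.324, 0.001], [0.324, 0.946, 0.0], [-0.0, 0.0, -1.0]]
shift cm in tool to (.553,.230,.190): [-0.11 -0.56  0.12]
```

View pics/b.png

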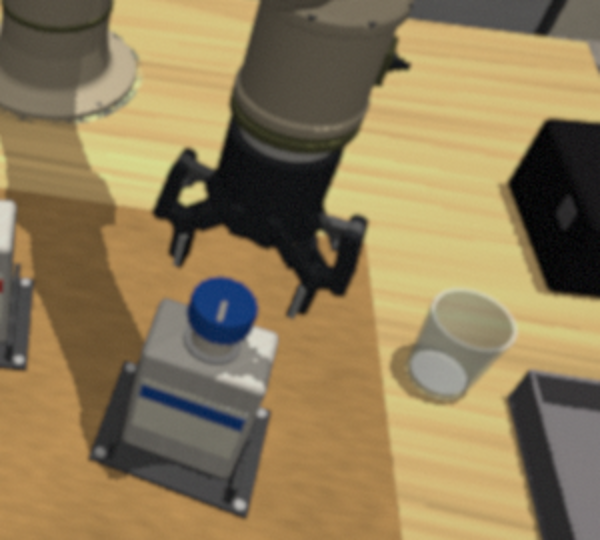

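The fingers look behind and to the right of the cap: the tips are at about (430,261) and (488,287) px, with their midpoint near (459,274), against the cap at (451,285). I'll check with the top camera before closing.

```bash
python3 - <<'E'
from bench import camera
import numpy as np,cv2
c=camera("top");cv2.imwrite("pics/c.png",cv2.resize(c["image"][150:300,100:300],None,fx=4,fy=4))
for n,pts in(("top",[]),("scene",[(430,261),(487.5,287.5),(451,285)])):
    c=camera(n);E=np.array(c["extrinsics"]);o=E[:3,3]
    for u,v in pts:
      d=E[:3,:3]@[(u-c["cx"])/c["fx"],-(v-c["cy"])/c["fy"],-1]
      for z in(.183,.196,.201,.22):print(n,(u,v),(o+d*(z-o[2])/d[2]).round(4))
    for P in([.5538,.2357,.183],[.5545,.2327,.201],[.5538+.324*.0425,.2357+.0402,.196],[.5538-.324*.0425,.2357-.0402,.196]):
      q=E[:3,:3].T@(np.array(P)-o);print(n,P,c["cx"]-c["fx"]*q[0]/q[2],c["cy"]+c["fy"]*q[1]/q[2])
E
```

```text
top [0.5538, 0.2357, 0.183] 199.22845657604194 217.8106920381518
top [0.5545, 0.2327, 0.201] 198.80844784487505 215.40411417536941
top [0.5675699999999999, 0.2759, 0.196] 176.60744173587912 208.60972500906468
top [0.54003, 0.1955, 0.196] 218.96639632509124 224.06125107937888
scene (430, 261) [0.4947 0.1971 0.183 ]
scene (430, 261) [0.5065 0.1959 0.196 ]
scene (430, 261) [0.511  0.1955 0.201 ]
scene (430, 261) [0.5282 0.1938 0.22  ]
scene (487.5, 287.5) [0.5294 0.2945 0.183 ]
scene (487.5, 287.5) [0.5405 0.2913 0.196 ]
scene (487.5, 287.5) [0.5447 0.29   0.201 ]
scene (487.5, 287.5) [0.5608 0.2853 0.22  ]
scene (451, 285) [0.5392 0.2357 0.183 ]
scene (451, 285) [0.5501 0.2337 0.196 ]
scene (451, 285) [0.5542 0.2329 0.201 ]
scene (451, 285) [0.57   0.2301 0.22  ]
scene [0.5538, 0.2357, 0.183] 450.50180586268135 291.81563978001026
scene [0.5545, 0.2327, 0.201] 450.83305422498233 285.1069704453544
scene [0.5675699999999999, 0.2759, 0.196] 477.42922766010173 298.7854146612542
scene [0.54003, 0.1955, 0.196] 427.93907794749043 275.78253465746207
```

View pics/c.png

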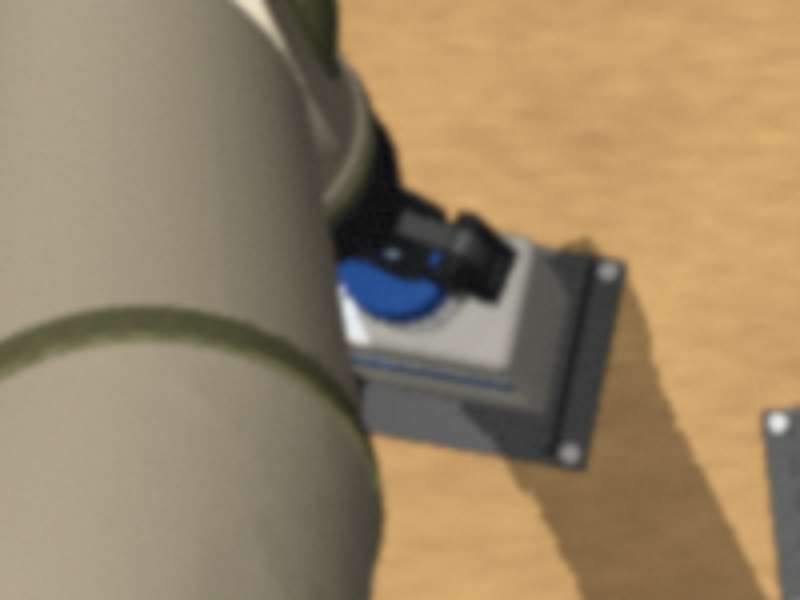

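```bash
python3 - <<'E'
from bench import camera,telemetry
import numpy as np,cv2
def ray(c,u,v):
    E=np.array(c["extrinsics"]);d=E[:3,:3]@[(u-c["cx"])/c["fx"],-(v-c["cy"])/c["fy"],-1];return E[:3,3],d/np.linalg.norm(d)
t=camera("top");s=camera("scene")
for a,b in(((222,224.5),(430,261)),((220,225),(432,261)),):
    o1,d1=ray(t,*a);o2,d2=ray(s,*b)
    k=np.linalg.lstsq(np.c_[d1,-d2],o2-o1,rcond=None)[0];print((o1+k[0]*d1).round(4),(o2+k[1]*d2).round(4))
im=s["image"][200:320,400:520];cv2.imwrite("pics/d.png",cv2.resize(im,(600,600),interpolation=cv2.INTER_CUBIC))
E
```

```text
[0.5337 0.1848 0.2239] [0.533  0.1934 0.2253]
[0.5327 0.1883 0.2238] [0.5321 0.1965 0.2252]
```

View pics/d.png

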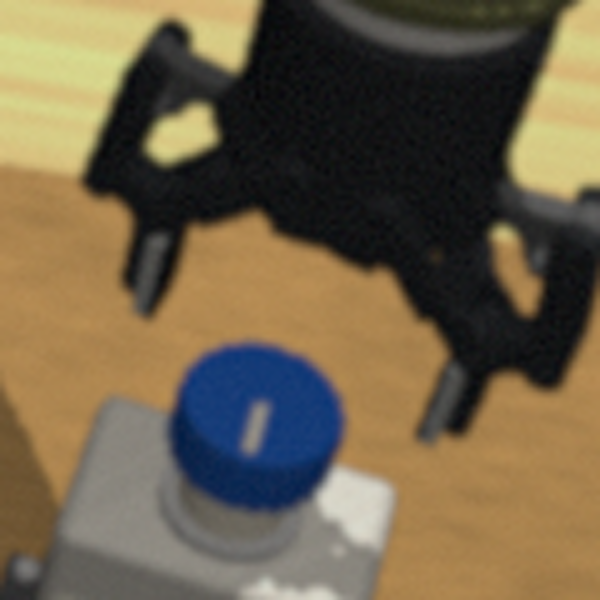

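The crop shows the pad tips above the cap, at crop (145,312) and (430,437). Triangulated tip height is about 0.22, so the gripper is higher than the state suggests. I'll go down in stages and look at each one.

```bash
python3 -m inch '[-0.2,-0.25,0.4,0, 0,0,0.4,0, 0,0,0.4,0, 0,0,0.3,0, 0,0,0,0, 0,0,0,0, 0,0,0,0, 0,0,0,0, 0,0,0,0, 0,0,0,0]' 100 100
python3 look.py pics/e0.png; python3 - <<'E'
import cv2,numpy as np
from bench import camera
a=camera("scene")["image"][200:320,400:520];b=camera("top")["image"][170:260,170:290]
cv2.imwrite("pics/e.png",np.hstack([cv2.resize(a,(390,390),interpolation=2),cv2.resize(b,(400,390),interpolation=2)]))
E
```

```text
t: 4.55
position: [0.5547, 0.2324, 0.1759]
orientation: [0.516, 3.099, 0.0]
contact_force: [0.6, -0.5, 0.0]
finger_gap: 0.0856
grasp_force: 0.0
[[434 269  34  33 804]
 [410 323  52  22 267]]
t 4.6 tcp [0.5547 0.2324 0.1759] F [0.2 0.5 0.4] M [-0.04 -0.02 -0.01] gap 0.0858 grip 0.0 j7 0.8131664660022002
[[-0.946, 0.324, 0.0], [0.324, 0.946, 0.0], [-0.0, 0.0, -1.0]]
shift cm in tool to (.553,.230,.190): [ 0.08 -0.28 -1.41]
```

View pics/e.png

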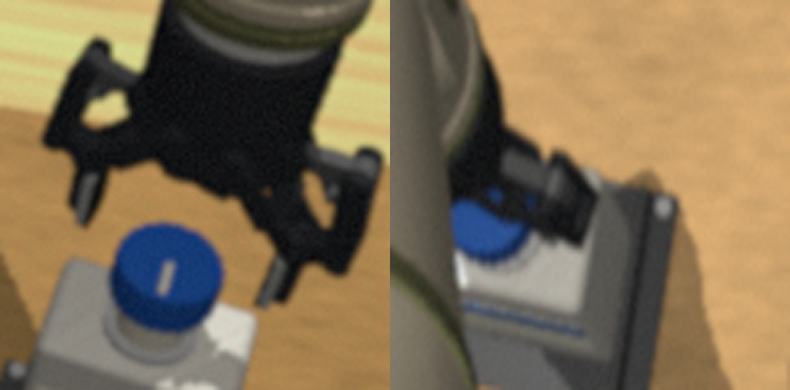

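The tips, at scene (426,268) and (481,293), are now level with the cap top (z ≈ 0.213) and straddle it in both views. Another 2 cm should put them at the cap's skirt.

```bash
python3 -m inch '[0,0,0.4,0, 0,0,0.4,0, 0,0,0.4,0, 0,0,0.4,0, 0,0,0.4,0, 0,0,0,0, 0,0,0,0, 0,0,0,0, 0,0,0,0, 0,0,0,0]' 100 100
python3 look.py pics/f0.png; python3 - <<'E'
import cv2,numpy as np
from bench import camera
a=camera("scene")["image"][200:320,400:520];b=camera("top")["image"][170:260,170:290]
cv2.imwrite("pics/f.png",np.hstack([cv2.resize(a,(390,390),interpolation=2),cv2.resize(b,(400,390),interpolation=2)]))
E
```

```text
t: 5.7
position: [0.5548, 0.2324, 0.1559]
orientation: [0.516, 3.099, 0.0]
contact_force: [-0.3, 0.6, 0.0]
finger_gap: 0.085
grasp_force: 0.0
[[434 269  34  33 802]
 [410 323  52  22 270]]
t 5.75 tcp [0.5547 0.2324 0.1559] F [-0.4  0.5 -0.1] M [ 0.02  0.03 -0.  ] gap 0.0852 grip 0.0 j7 0.8159068290046633
[[-0.946, 0.324, 0.0], [0.324, 0.946, 0.0], [-0.0, 0.0, -1.0]]
shift cm in tool to (.553,.230,.190): [ 0.08 -0.28 -3.41]
```

View pics/f.png

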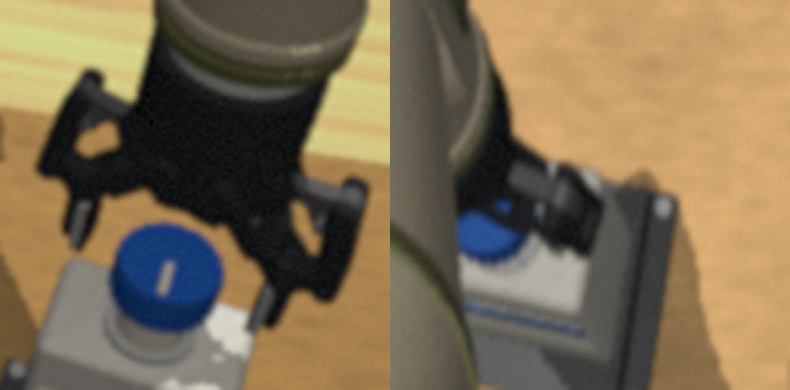

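The tips, at scene (423,276) and (478,301), are now around the cap's skirt (z ≈ 0.195) with the cap midway between them. I'll close.

```bash
python3 -m inch '[0,0,0,0, 0,0,0,0, 0,0,0,0, 0,0,0,0, 0,0,0,0, 0,0,0,0, 0,0,0,0, 0,0,0,0, 0,0,0,0, 0,0,0,0]' 0 80
python3 look.py pics/g0.png; python3 - <<'E'
import cv2,numpy as np
from bench import camera
a=camera("scene")["image"][200:320,400:520];b=camera("top")["image"][170:260,170:290]
cv2.imwrite("pics/g.png",np.hstack([cv2.resize(a,(390,390),interpolation=2),cv2.resize(b,(400,390),interpolation=2)]))
E
```

```text
t: 6.85
position: [0.5544, 0.2317, 0.1564]
orientation: [-0.516, -3.099, 0.001]
contact_force: [-2.6, -3.1, 7.8]
finger_gap: 0.0499
grasp_force: 81.3
[[434 270  35  32 826]
 [410 323  52  22 267]]
t 6.9 tcp [0.5545 0.2317 0.1564] F [-3.  -3.3  8.8] M [-0.55  0.64  0.04] gap 0.0502 grip 81.31982088088989 j7 0.815957787813741
[[-0.946, 0.324, -0.0], [0.324, 0.946, -0.001], [0.0, -0.001, -1.0]]
shift cm in tool to (.553,.230,.190): [ 0.08 -0.21 -3.36]
```

View pics/g.png

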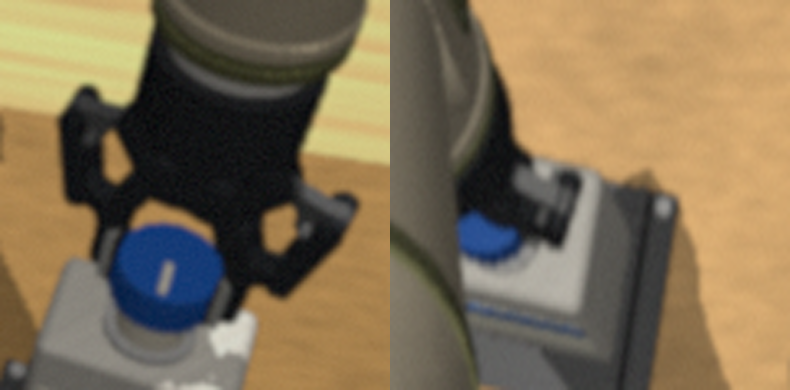

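The fingers hold the cap on both sides, with the tips near (108,250) and (218,310) in the crop. Grip is 81 N and side forces are small. Now I'll press it down 7 mm.

```bash
python3 -m inch '[0,0,0.15,0, 0,0,0.15,0, 0,0,0.15,0, 0,0,0.15,0, 0,0,0.1,0, 0,0,0,0, 0,0,0,0, 0,0,0,0, 0,0,0,0, 0,0,0,0]' 0 80
python3 look.py pics/h0.png
```

```text
t: 8.0
position: [0.5545, 0.2317, 0.1498]
orientation: [-0.516, -3.099, 0.001]
contact_force: [-3.7, -2.8, 12.8]
finger_gap: 0.0503
grasp_force: 81.6
[[433 272  35  32 822]
 [410 323  52  22 268]]
t 8.05 tcp [0.5545 0.2317 0.1498] F [-4.1 -2.8 11.7] M [-0.68  0.86  0.06] gap 0.0499 grip 81.59482955932617 j7 0.816931627854348
[[-0.946, 0.324, -0.0], [0.324, 0.946, -0.0], [-0.0, -0.0, -1.0]]
shift cm in tool to (.553,.230,.190): [ 0.08 -0.21 -4.02]
```

Force is about 12.5 N, so the cap is roughly 6.5 mm down and past the teeth. Turning anticlockwise (minus about the tool's z).

```bash
python3 -m inch '[0,0,0,-0.1, 0,0,0,-0.1, 0,0,0,-0.1, 0,0,0,-0.1, 0,0,0,-0.1, 0,0,0,-0.1, 0,0,0,-0.1, 0,0,0,-0.1, 0,0,0,-0.1, 0,0,0,0]' 0 80
python3 look.py pics/i.png
```

```text
t: 9.05
position: [0.5543, 0.2328, 0.1499]
orientation: [-0.889, 3.013, 0.001]
contact_force: [-5.6, -1.0, 12.9]
finger_gap: 0.0503
grasp_force: 82.0
[[440 273  29  31 569]
 [410 323  52  22 264]]
t 9.1 tcp [0.5544 0.2327 0.1499] F [-4.4 -1.4 11.9] M [-0.07  1.01  0.01] gap 0.0497 grip 81.97202682495117 j7 1.5172444374931513
[[-0.841, -0.541, 0.0], [-0.541, 0.841, 0.001], [-0.0, 0.0, -1.0]]
shift cm in tool to (.553,.230,.190): [ 0.26 -0.15 -4.01]
```

```bash
python3 -m inch '[0,0,0,-0.08, 0,0,0,-0.08, 0,0,0,-0.06, 0,0,0,-0.04, 0,0,0,-0.02, 0,0,0,0, 0,0,0,0, 0,0,0,0, 0,0,0,0, 0,0,0,0]' 0 80
python3 look.py pics/j.png
```

```text
t: 10.1
position: [0.5541, 0.233, 0.1499]
orientation: [1.292, -2.863, -0.002]
contact_force: [-4.8, 0.9, 11.9]
finger_gap: 0.05
grasp_force: 82.0
[[444 274  24  30 407]
 [410 323  52  22 270]]
t 10.15 tcp [0.5541 0.233  0.1499] F [-5.2  0.3 11.7] M [ 0.15  1.27 -1.02] gap 0.0501 grip 81.98035597801208 j7 1.7353780983038305
[[-0.662, -0.75, -0.0], [-0.75, 0.662, 0.001], [-0.001, 0.001, -1.0]]
shift cm in tool to (.553,.230,.190): [ 0.3  -0.11 -4.01]
```

View pics/j.png

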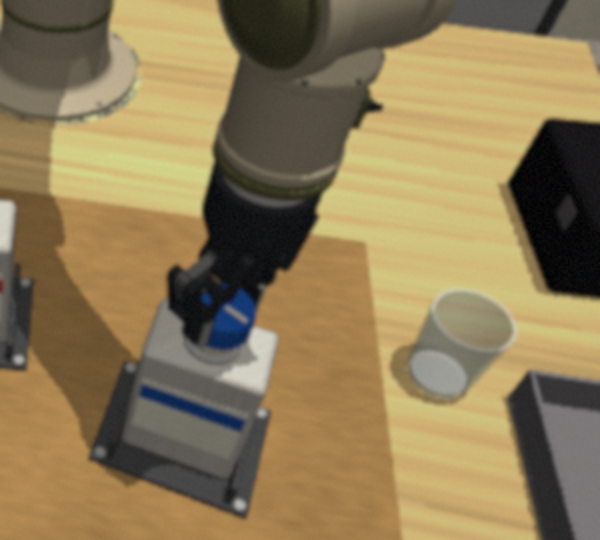

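The cap has turned: the stripe at (235,315) is rotated, and the tool went 1.17 rad with 1 N m of reaction at the stop. I'll release, then rise clear.

```bash
python3 -m inch '[0,0,0,0, 0,0,0,0, 0,0,0,0, 0,0,0,0, 0,0,0,0, 0,0,0,0, 0,0,0,0, 0,0,0,0, 0,0,-0.5,0, 0,0,-1,0]' 100 80
python3 -m inch '[0,0,-1.5,0, 0,0,-1.5,0, 0,0,-1.5,0, 0,0,-2,0, 0,0,-2,0, 0,0,-2,0, 0,0,-2,0, 0,0,-1,0, 0,0,0,0, 0,0,0,0]' 100 80
python3 look.py pics/k.png
```

```text
t: 11.15
position: [0.5543, 0.2322, 0.1638]
orientation: [1.295, -2.861, 0.0]
contact_force: [0.3, -0.5, -0.3]
finger_gap: 0.0849
grasp_force: 0.0
t: 12.15
position: [0.5544, 0.2322, 0.2984]
orientation: [1.296, -2.862, 0.0]
contact_force: [0.7, -0.0, -0.5]
finger_gap: 0.0853
grasp_force: 0.0
[[435 265  35  33 805]
 [410 323  52  22 266]]
t 12.2 tcp [0.5542 0.2321 0.298 ] F [-0.7 -0.3 -0.7] M [-0.01  0.   -0.01] gap 0.0854 grip 0.0 j7 1.805341717572599
[[-0.66, -0.751, -0.001], [-0.751, 0.66, -0.001], [0.001, 0.0, -1.0]]
shift cm in tool to (.553,.230,.190): [ 0.23 -0.05 10.8 ]
```

View pics/k.png

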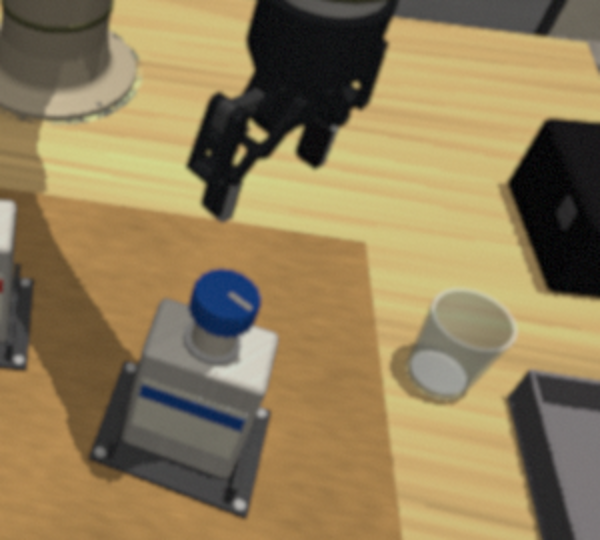

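The cap at crop (225,300) has risen 4 px (about 10 mm, bounding-box top 269→265). Its stripe is turned about 65° and the gripper is clear, so I'll hand in.

```bash
python3 -c "
from bench import job
print(job.finish_job())"
```

```text
the job is handed in; nothing more can be done
None
```

The blue cap was pressed down, turned anticlockwise to its stop and let go; it sprang up open, the red and yellow caps were not touched, and the job was handed in at about 12 s.

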